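# Clamp the filter housing and sniff its joint for leaks

## Robot

A 6-joint arm with a two-finger parallel gripper is mounted at the origin on the work surface. World frame = base frame: x ahead of the robot, y to its left, z up, the work surface at z = 0. Lengths are in mm, angles in rad, forces in N, time in s.
With the tool pointing down it reaches from about 275 to 750 mm from the base axis. Payload 10.2 kg.
Tool frame: the origin (TCP) lies at the very end of the fingers, on their centre line; the grasp point (between the pads) lies 19 mm behind it; z points along the fingers, y is the direction in which the jaws open and shut (so a half turn about z gives the same grasp; the last joint's range is limited). The gripper opens to 85 mm and grips with 20 to 120 N. Pads are 22 mm wide; open, the fingers measure 114 mm over their backs; the gripper's body (76 mm by 85 mm) begins 54 mm behind the grasp point. The pads swing forward as they close: fully open they stand 13 mm farther back than shut.
Start: joints at [-1.42, 0.313, 1.498, -0, 1.331, -0.223], TCP at [191.694, -488.758, 231.294] pointing down, gripper open.
Joint ranges: [-2.94, 2.94], [-0.97, 2.17], [0.19, 2.56], [-1.23, 4.37], [0.02, 3.11], [-2.88, 2.88]. Speed limits (rad/s): [2.39, 2.39, 3.01, 3.14, 3.14, 3.14].

## Interface

Orientations are given as a unit quaternion [w, x, y, z].
In Python, from rig import readout, cams, finish_job gives the robot as it stands. The module is installed in compiled form; this text tells all that it offers.
- The arm moves only by the tool carry_out, never from a script. Its argument "steps" is one flat list of numbers, 7 for each row, row after row: the shift along the tool's x, y, z in cm, then the turn, a rotation vector about the tool's x, y, z in units of 5 degrees (1.0 is 5 degrees), then the opening, from -1 (shut) to 1 (fully open), so that 0 is half open. In form: [x, y, z, ax, ay, az, hand, x, y, z, ax, ay, az, hand, ...]. A call has 1 to 20 rows; each row shifts and turns the commanded pose from where the row before left it, along the tool's axes as they then stand; what a row does not reach is not made up. A row lasts 1/12 s, in which the tool goes at most 41.7 mm and 7.16 degrees, less where a joint would pass 70% of its speed; a pose out of reach is approached as far as the arm can. A call with a gripper value outside its range is refused whole. The fingers move at their own pace and stop on an object; "grip_force" is the grip in N (left out, the last holds). Time passes only in rows, so rows that do not move let the fingers close. It gives the time, the measured TCP pose, the force and the opening at its end, in the units of the state.
- readout.sense(): the state, without advancing time (a new reading comes with each control period).
- cams.capture(name): name is "side" or "top" or "wrist"; returns the picture (400x640x3 uint8, red, green, blue); there is no depth.
- cams.calibration(name): a dict with "fx", "fy", "cx", "cy" (pixels), "k1" (the pictures are not rectified: a ray, as slopes to the right and down, at radius r is drawn at 1 + k1 r^2 times it, then the intrinsics apply), "R" (3x3) and "t" (3): a world point X has camera coordinates R X + t; the wrist camera has in their place "T_tool_cam" (4x4, takes a point from camera to tool coordinates, whose origin is the TCP and whose axes are the flange's). Camera axes: x right, y down, z forward; pixel columns grow to the right and rows downward; lengths in mm; the calibration is good to about 2 mm. A picture is of the moment at which its call begins: read the wrist's pose just before it. calibration takes no time and is no camera call.
- finish_job(): hands the job in, once; it reports no verdict.
The state is a dict: "time_s": time; "joints": joint angles; "dq": joint speeds; "tau": joint torques, N m; "eef_pos": TCP position; "ee_rot": TCP orientation; "force": force on the tool from outside, world axes, zero at the start; "wrist_torque": the same for the moment, N m; "grip_width": opening from 0.0 (shut) to 1.0 (fully open).
Only numpy, scipy, OpenCV 4.12 (cv2) and the standard library are available. Lean on these libraries where they do the work, as an engineer would, in place of code of your own. Each camera call takes 0.05 s, during which the arm holds its last target.

## Task

The filter housing in the test jig has its new element in and its lid laid on: first push the toggle clamp's handle right down so that the clamp holds the lid. Then draw the leak-detector pen out of its sloping holster, turn it level and hold it raised with its nozzle pointing in at the joint between lid and bowl, about a finger's breadth from the flange without touching it. Finish while still holding the pen there steadily, and leave everything else on the bench where it is.

Things in the scene. Friction and masses are not known exactly. Their poses are not given: they have to be found in the camera images.
- jig: Leak-test jig fixed to the bench. Base plate 12 mm thick, x -75..75, y -72..162 mm; origin on the bench below the axis of the round aluminium filter housing (bowl 66 mm across, flanges 84, lid top 100 mm high). Gauge at its -y side to 66 mm out, top 68 mm high; capped port at +x to 50 mm out. At y 76..138 a block 88 mm high carries a toggle clamp: arm along -y over the lid, handle along +y
- joint_line (a point): On the housing's axis at the height of the joint between lid flange and bowl flange: 82 mm above the bench; the flanges' rim is 42 mm from this point all round. Axes as the jig's
- clamp_handle (a joint): Toggle clamp's handle against its arm, rad, in the jig's y-z plane; it grows as the handle is pressed down. 0 = open: handle 1.10 rad above level, arm lifted. At 0.24 the handle stands 0.96, at 0.47 0.84, at 0.95 0.59, at 1.42 0.33, at 1.66 0.18 rad above level; 1.90 = shut: both level, foot on the lid (over 1.75 counts as shut). A few newtons on the grip move it; it stays where it is left
- clamp_grip (a point): In the black handle grip (85 mm long, 15 wide, 17 thick), 30 mm before its free end. Shut, it is at y 191, z 127 mm of the jig frame; open, it is raised, swinging at 100 mm about the handle's pivot pin, which is at y 91, z 124 mm when shut and moves steadily to about y 105, z 113 mm when open
- holster: Dark steel pen holster fixed to the bench. Foot 130 x 85 x 12 mm; origin on the bench below the seated pen's origin. Its square pocket (outside 32 mm wide) slopes down at 45 degrees along the holster's +x, its open mouth facing up and towards -x. It holds the lowest 32 mm of the pen's body with 2 mm play; the nose passes through its open lower end
- holster_mouth (a point): Centre of the pocket's mouth, on the pen's axis, 91 mm above the bench
- leak_pen: Light grey leak-detector pen, 140 mm long, about 90 g: body 95 mm long, 22 wide (y), 20 thick (z), then 20 mm black nose and 25 mm steel nozzle 6 mm thick. Origin on the axis, 50 mm from the butt, 90 mm from the tip; x points to the tip. Seated it slopes at 45 degrees, tip down, y as the holster's, origin 100 mm above the bench; the upper 63 mm are free to grasp across the width, from above
- pen_tip (a point): End of the pen's nozzle
- pen_butt (a point): Middle of the pen's flat butt end
- screwdriver: Bystander: screwdriver lying on the bench, 180 mm long
- wrench: Bystander: open spanner lying on the bench, 160 mm long
- filter_element: Bystander: white filter element, standing, 44 mm across and 60 mm high
- spare_bowl: Bystander: spare aluminium bowl, standing, 84 mm across and 61 mm high
- gasket: Bystander: flat black rubber ring, 76 mm across, 6 mm thick
- spray_bottle: Bystander: white bottle, 52 mm across and 115 mm high
There are look-alikes about, which are no part of the job. Leave any pink look-alike of the leak_pen alone.

How it is judged:
By the outcome, as a careful person would: the job done as asked, in the order asked, and still so for the second after the job is handed in, while the arm keeps its last pose, push and grip.
It also fails if it takes over 56 s, if anything falls off the work surface, if the arm or the gripper's body presses on something with over 40 N, if the wrist force passes 120 N, or if a joint passes its speed limit or range.

## Working session

There is one attempt and no reset: what is moved stays moved. The work goes in short steps, Python scripts to look and compute and a tool call to move; the robot and the scene stay as the last step left them, time stands still between calls to the robot, and variables do not carry over. Pictures are saved under pics/ and viewed, and the job is handed in when it is done.

Besides the shell and the picture viewer there is one more tool, called after ">>>" as name(argument=value, ...), one argument or row to a line, values as JSON. carry_out: Moves the arm, as the interface text tells. Its arguments: {"type":"object","properties":{"steps":{"type":"array","items":{"type":"number"}},"grip_force":{"type":"number"}},"required":["steps"]}

```bash
mkdir -p pics; python3 - <<'E'
from rig import readout,cams
import cv2,numpy as np
s=readout.sense()
for k,v in s.items(): print(k,np.round(v,3))
for n in("side","top","wrist"):
    im=cams.capture(n); np.save(f'pics/{n}0.npy',im); cv2.imwrite(f'pics/{n}0.png',im[:,:,::-1])
    print(n,{k:np.round(v,3).tolist() for k,v in cams.calibration(n).items()})
E
```

```text
time_s 0.0
joints [-1.42   0.313  1.498 -0.     1.331 -0.223]
dq [-0.     0.    -0.    -0.    -0.     0.002]
tau [-2.0000e-03 -4.1226e+01 -2.5974e+01 -0.0000e+00  4.0000e-03 -0.0000e+00]
eef_pos [ 191.646 -488.497  230.724]
ee_rot [-0.001  0.983  0.186  0.   ]
force [ 0.015 -0.279  0.574]
wrist_torque [0.009 0.001 0.011]
grip_width 1.003
side {'fx': 502.061, 'fy': 502.061, 'cx': 318.386, 'cy': 201.171, 'k1': 0.039, 'R': [[0.937, -0.349, -0.001], [-0.2, -0.536, -0.82], [0.286, 0.769, -0.572]], 't': [-468.886, 181.117, 1432.279]}
top {'fx': 475.984, 'fy': 475.984, 'cx': 318.804, 'cy': 194.426, 'k1': -0.141, 'R': [[-0.011, -1.0, -0.014], [-0.99, 0.013, -0.141], [0.141, 0.012, -0.99]], 't': [-54.215, 513.057, 1251.93]}
wrist {'fx': 297.547, 'fy': 297.547, 'cx': 315.651, 'cy': 200.824, 'k1': -0.034, 'T_tool_cam': [[-0.001, -0.963, -0.268, 68.624], [1.0, -0.0, -0.002, -0.614], [0.002, -0.268, 0.963, -143.348], [0.0, 0.0, 0.0, 1.0]]}
```

View pics/side0.png

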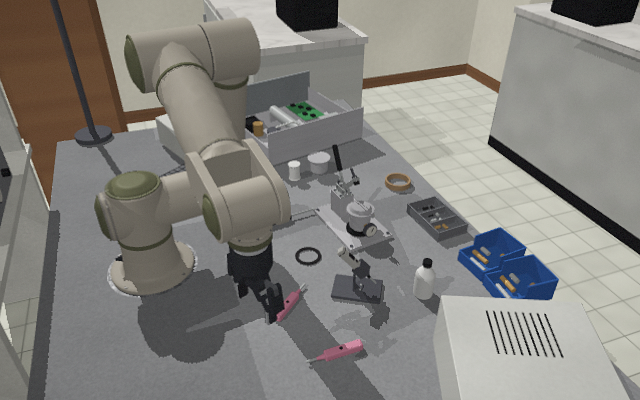

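View pics/top0.png

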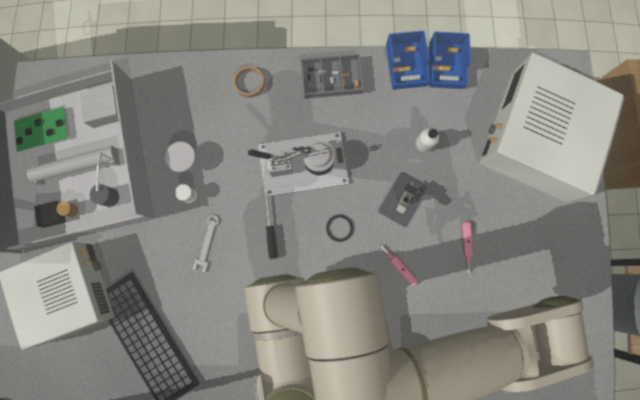

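View pics/wrist0.png

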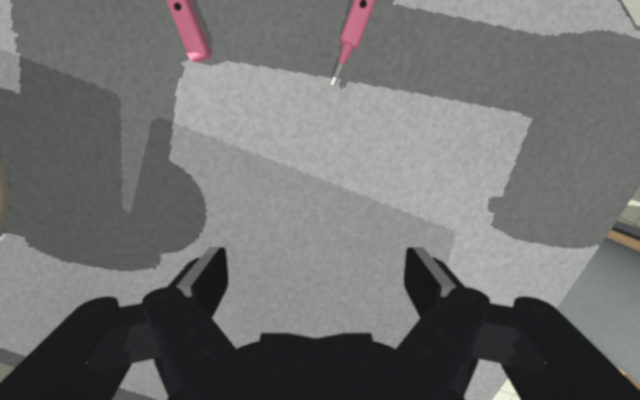

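The side view shows the jig near (355,220) with its handle up at (340,160), and the holster near (357,285). In the top view the housing is at (318,157) and the holster at (402,198). The two pink look-alikes are at (400,265) and (467,245). I'll enlarge these areas.

```bash
python3 - <<'E'
import cv2,numpy as np
t=cv2.imread('pics/top0.png');s=cv2.imread('pics/side0.png')
cv2.imwrite('pics/c1.png',cv2.resize(t[120:240,240:440],None,fx=4,fy=4,interpolation=cv2.INTER_CUBIC))
cv2.imwrite('pics/c2.png',cv2.resize(s[135:315,290:450],None,fx=4.4,fy=3.3,interpolation=cv2.INTER_CUBIC) if 0 else cv2.resize(s[140:320,300:450],None,fx=3.3,fy=3.3,interpolation=cv2.INTER_CUBIC))
E
```

```text
(no output)
```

View pics/c1.png

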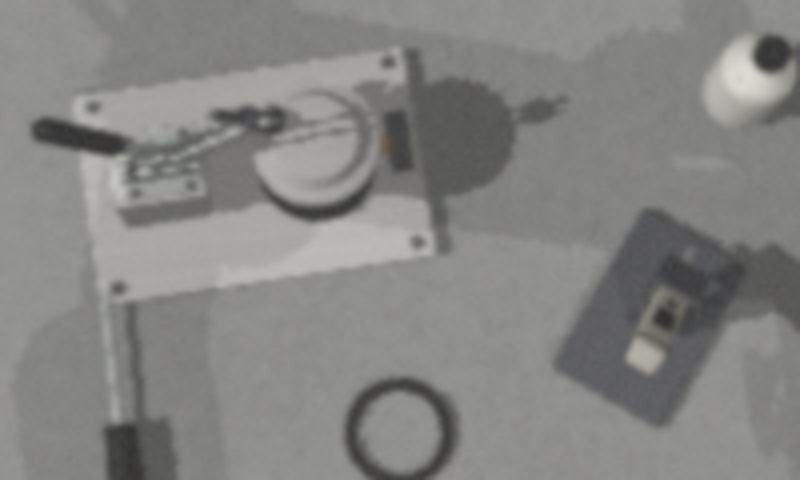

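View pics/c2.png

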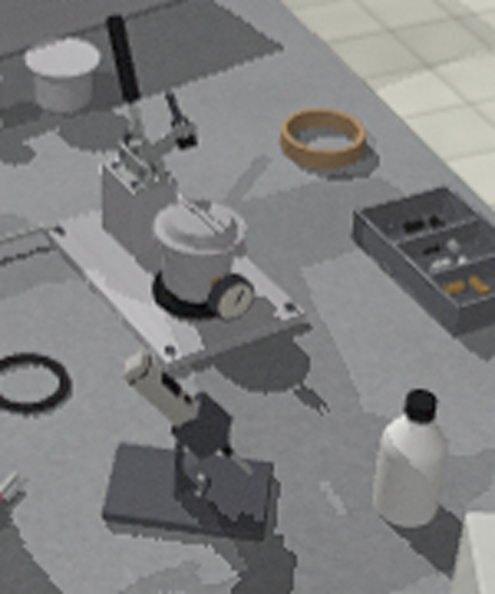

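```bash
cat > h.py <<'E'
import numpy as np,cv2
from rig import readout,cams
from scipy.spatial.transform import Rotation as Ro
def ray(n,px,pose=None):
    c=cams.calibration(n)
    K=np.array([[c['fx'],0,c['cx']],[0,c['fy'],c['cy']],[0,0,1.]])
    u=cv2.undistortPoints(np.array(px,float).reshape(1,1,2),K,np.array([c['k1'],0,0,0,0.]))[0,0]
    d=np.array([u[0],u[1],1])
    if n=='wrist':
        p,q=pose; R=Ro.from_quat([q[1],q[2],q[3],q[0]]).as_matrix(); T=np.array(c['T_tool_cam'])
        o=R@T[:3,3]+p; d=R@T[:3,:3]@d
    else:
        R=np.array(c['R']);o=-R.T@np.array(c['t']);d=R.T@d
    return o,d/np.linalg.norm(d)
def plane(n,px,z,pose=None):
    o,d=ray(n,px,pose);return o+d*(z-o[2])/d[2]
def tri(*rays):
    A=np.zeros((3,3));b=np.zeros(3)
    for o,d in rays:
        P=np.eye(3)-np.outer(d,d);A+=P;b+=P@o
    x=np.linalg.solve(A,b);return x,[round(float(np.linalg.norm((np.eye(3)-np.outer(d,d))@(x-o))),1) for o,d in rays]
def proj(n,X,pose=None):
    c=cams.calibration(n)
    K=np.array([[c['fx'],0,c['cx']],[0,c['fy'],c['cy']],[0,0,1.]])
    if n=='wrist':
        p,q=pose; R=Ro.from_quat([q[1],q[2],q[3],q[0]]).as_matrix(); T=np.array(c['T_tool_cam'])
        Rc=T[:3,:3].T@R.T; t=-Rc@(R@T[:3,3]+p)
    else: Rc=np.array(c['R']);t=np.array(c['t'])
    return cv2.projectPoints(np.array(X,float).reshape(-1,1,3),cv2.Rodrigues(Rc)[0],t,K,np.array([c['k1'],0,0,0,0.]))[0][:,0]
E
python3 - <<'E'
from h import *
np.set_printoptions(suppress=True,precision=1)
T=lambda x,y:(240+x/4-.375,120+y/4-.375)
S=lambda x,y:(300+x/3.3-.35,140+y/3.3-.35)
sc=[T(93,107),T(388,62),T(418,242),T(119,288)]
P=np.array([plane('top',p,12) for p in sc]);print('screws top z12',P)
print('screws side',[plane('side',S(*p),12) for p in [(290,309),(169,351),(57,232)]])
print('lens',np.linalg.norm(P-np.roll(P,-1,0),axis=1))
for nm,t,s in [('butt',(648,357),(137,365)),('handle end',(40,130),(115,20)),('grip base',(118,143),(131,97)),('lid top ctr',(314,130),(197,220)),('mouthish',(680,290),(190,418))]:
    print(nm,tri(ray('top',T(*t)),ray('side',S(*s))))
print('holster foot corners z12',[plane('top',T(*p),12) for p in [(650,208),(745,265),(665,425),(557,365)]])
E
```

```text
screws top z12 [[ 654.3   95.8   12. ]
 [ 683.6 -111.9   12. ]
 [ 554.9 -130.5   12. ]
 [ 525.4   76.8   12. ]]
screws side [array([ 681.3, -117.2,   12. ]), array([ 552.8, -133.4,   12. ]), array([521.8,  71.6,  12. ])]
lens [209.8 130.  209.3 130.3]
butt (array([ 461.1, -268.4,  130.7]), [1.4, 1.4])
handle end (array([589.7,  99.4, 220.6]), [0.8, 0.8])
grip base (array([593.6,  61. , 158. ]), [1.0, 1.0])
lid top ctr (array([613.1, -59.4,  92.1]), [3.4, 3.4])
mouthish (array([ 502.9, -295.9,   87.6]), [5.3, 5.3])
holster foot corners z12 [array([ 576.9, -292.4,   12. ]), array([ 536. , -357.4,   12. ]), array([ 425.8, -297.5,   12. ]), array([ 468.1, -224.4,   12. ])]
```

```bash
cat >> h.py <<'E'
def pose():
    s=readout.sense();return np.array(s['eef_pos']),np.array(s['ee_rot'])
def Rm(q): return Ro.from_quat([q[1],q[2],q[3],q[0]]).as_matrix()
def go(p,R,frm=None):
    """shift (cm, tool axes now) then rotation (5deg units, tool axes)"""
    if frm is None:
        p0,q0=pose();R0=Rm(q0)
    else:p0,R0=frm
    return np.round(R0.T@(np.array(p)-p0)/10,2),np.round(Ro.from_matrix(R0.T@R).as_rotvec(degrees=True)/5,2)
def Rxz(x,z):
    z=np.array(z,float)/np.linalg.norm(z);x=np.array(x,float);x-=z*(x@z);x/=np.linalg.norm(x)
    return np.c_[x,np.cross(z,x),z]
E
python3 -c "
from h import *
print(go([500,-100,330],Rxz([.99,.14,0],[0,0,-1])))"
```

```text
(array([ 42.89, -24.93,  -9.88]), array([-0.01, -0.  ,  2.67]))
```

>>> carry_out(
  steps=[2.4, -1.4, -0.55, 0, 0, 0, 1, 2.4, -1.4, -0.55, 0, 0, 0, 1, 2.4, -1.4, -0.55, 0, 0, 0, 1, 2.4, -1.4, -0.55, 0, 0, 0, 1, 2.4, -1.4, -0.55, 0, 0, 0, 1, 2.4, -1.4, -0.55, 0, 0, 0, 1, 2.4, -1.4, -0.55, 0, 0, 0, 1, 2.4, -1.4, -0.55, 0, 0, 0, 1, 2.4, -1.4, -0.55, 0, 0, 0, 1, 2.4, -1.4, -0.55, 0, 0, 0, 1, 2.4, -1.4, -0.55, 0, 0, 0, 1, 2.4, -1.4, -0.55, 0, 0, 0, 1, 2.4, -1.4, -0.55, 0, 0, 0, 1, 2.4, -1.4, -0.55, 0, 0, 0, 1, 2.4, -1.4, -0.55, 0, 0, 0, 1, 2.4, -1.4, -0.55, 0, 0, 0, 1, 2.4, -1.4, -0.55, 0, 0, 0, 1, 2.4, -1.4, -0.55, 0, 0, 0, 1, 0, 0, 0, 0, 0, 1.3, 1, 0, 0, 0, 0, 0, 1.3, -1],
)

```text
time_s: 1.82
eef_pos: [502.4, -95.2, 330.1]
ee_rot: [-0.0, 0.997, 0.072, -0.0]
force: [0.3, -0.2, -0.4]
grip_width: 0.883
```

```bash
python3 - <<'E'
from h import *
print(pose(),np.round(readout.sense()['joints'],3))
im=cams.capture('wrist');cv2.imwrite('pics/w1.png',im[:,:,::-1])
E
```

```text
(array([502.43927427, -95.19714396, 330.10823922]), array([-8.53788278e-05,  9.97399890e-01,  7.20654730e-02, -1.37884345e-04])) [-0.417  0.232  1.349  0.     1.561  1.01 ]
```

View pics/w1.png

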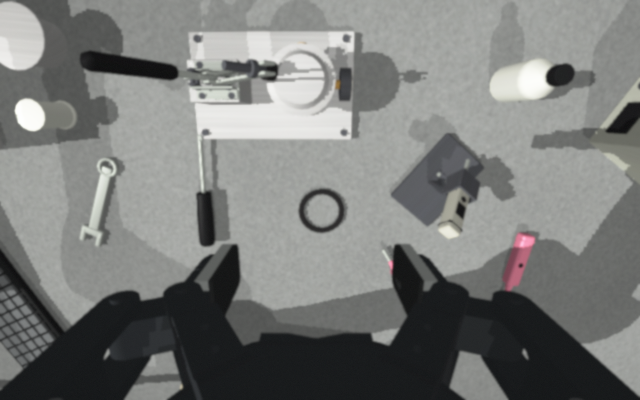

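The wrist view shows all of it: jig plate screws at about (197,38), (347,38), (345,131) and (205,131), handle grip from (85,60) to (178,72), and the grey pen's butt at about (450,228). I'll enlarge it to get exact pixels.

```bash
python3 - <<'E'
import cv2
t=cv2.imread('pics/w1.png')
cv2.imwrite('pics/c3.png',cv2.resize(t[20:150,70:370],None,fx=2.6,fy=2.6,interpolation=cv2.INTER_CUBIC))
cv2.imwrite('pics/c4.png',cv2.resize(t[120:260,380:500],None,fx=4,fy=4,interpolation=cv2.INTER_CUBIC))
E
```

```text
(no output)
```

View pics/c3.png

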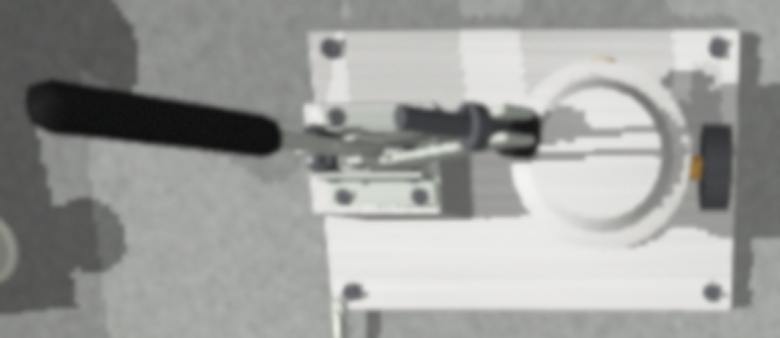

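View pics/c4.png

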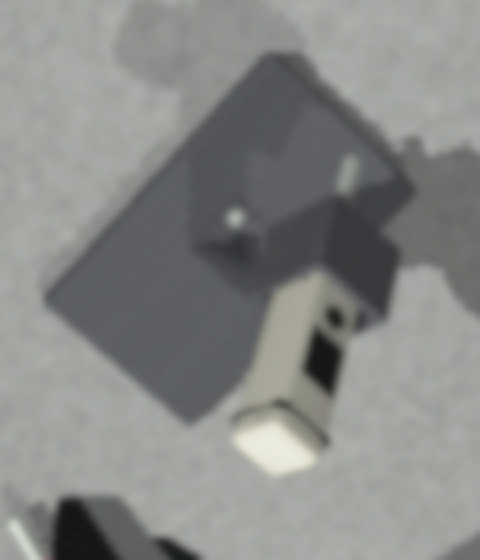

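```bash
python3 - <<'E'
from h import *
np.set_printoptions(suppress=True,precision=1)
T=lambda x,y:(240+x/4-.375,120+y/4-.375)
S=lambda x,y:(300+x/3.3-.35,140+y/3.3-.35)
W=lambda x,y:(70+x/2.6-.3,20+y/2.6-.3)
V=lambda x,y:(380+x/4-.375,120+y/4-.375)
ps=(np.array([502.44,-95.2,330.1]),np.array([0,.9974,.07207,0]))
P=np.array([plane('wrist',W(*p),12,ps) for p in [(331,47),(718,47),(712,292),(352,291)]]);print('screws',P,P.mean(0))
yv=(P[0]-P[1]+P[3]-P[2]);print('yaw jig',np.arctan2(-yv[0],yv[1]),np.linalg.norm(P-np.roll(P,-1,0),axis=1))
for nm,t,s,w in [('butt',T(646,355),S(137,365),V(279,440)),('handle end',T(40,130),S(115,20),W(38,105)),('grip base',T(118,143),S(131,97),W(275,134))]:
    print(nm,tri(ray('top',t),ray('side',s),ray('wrist',w,ps)),tri(ray('top',t),ray('wrist',w,ps))[0],tri(ray('side',s),ray('wrist',w,ps))[0])
for f,pts in (('top',[T(*p) for p in [(650,208),(745,265),(665,425),(557,365)]]),('wrist',[V(*p) for p in [(275,52),(413,187),(190,423),(45,297)]])):
    F=np.array([plane(f,p,12,ps) for p in pts]);a=F[0]+F[1]-F[2]-F[3];print(f,F,F.mean(0),'yaw',np.arctan2(a[1],a[0]))
E
```

```text
screws [[ 656.1   98.5   12. ]
 [ 685.1 -110.3   12. ]
 [ 556.  -128.6   12. ]
 [ 526.9   79.9   12. ]] [606.1 -15.1  12. ]
yaw jig 0.13833406123243597 [210.8 130.4 210.6 130.5]
butt (array([ 462.2, -267.3,  129.6]), [1.1, 0.9, 0.2]) [ 461.7 -267.6  128.4] [ 462.7 -267.4  129.8]
handle end (array([589.5, 100.7, 222.2]), [1.6, 2.3, 3.3]) [587.8  98.4 230. ] [591.4 106.6 217.7]
grip base (array([594.4,  61.1, 157.4]), [0.5, 1.7, 1.3]) [595.3  61.1 156.3] [594.4  61.8 156.7]
top [[ 576.9 -292.4   12. ]
 [ 536.  -357.4   12. ]
 [ 425.8 -297.5   12. ]
 [ 468.1 -224.4   12. ]] [ 501.7 -292.9   12. ] yaw -0.5287597092157248
wrist [[ 578.7 -287.1   12. ]
 [ 536.4 -355.    12. ]
 [ 427.6 -291.    12. ]
 [ 471.6 -219.9   12. ]] [ 503.6 -288.3   12. ] yaw -0.546152259230035
```

```bash
cat >> h.py <<'E'
JO=np.array([611.0,-61.6,0]);JY=0.139
JR=Ro.from_euler('z',JY).as_matrix()
def jig(p): return JO+JR@np.array(p,float)
E
python3 - <<'E'
from h import *
np.set_printoptions(suppress=True,precision=2)
jj=[0,.24,.47,.95,1.42,1.66,1.9];th=[1.1,.96,.84,.59,.33,.18,0]
def tgt(theta,off,r=90):
    f=np.interp(-theta,-np.array(th),jj)/1.9
    pv=np.array([105-14*f,113+11*f+ 0]); 
    g=pv+r*np.array([np.cos(theta),np.sin(theta)])+(8.5+3*f+off)*np.array([-np.sin(theta),np.cos(theta)])
    phi=.6*theta/1.1
    R=Rxz(JR@[1,0,0],JR@[0,np.sin(phi),-np.cos(phi)])
    return jig([0,g[0],g[1]]),R,g
p,R,g=tgt(1.1,35);print('hover',p,g,go(p,R)); 
frm=(p,R)
for th_,o in [(1.1,15)]+[(t,0) for t in np.linspace(1.1,0,17)]:
    p,R,g=tgt(th_,o);print(round(th_,2),g,*go(p,R,frm));frm=(p,R)
print(p)
E
```

```text
hover [596.17  44.42 212.94] [107.06 212.94] (array([ 11.23, -12.6 ,  11.7 ]), array([ 6.87, -0.  , -0.03]))
1.1 [124.88 203.87] [-0.   -0.96  1.76] [0. 0. 0.]
1.1 [138.25 197.06] [ 0.   -0.72  1.32] [0. 0. 0.]
1.03 [142.92 195.36] [ 0.   -0.29  0.4 ] [-0.43  0.    0.  ]
0.96 [147.41 193.29] [-0.   -0.27  0.41] [-0.43  0.   -0.  ]
0.89 [151.6  190.96] [ 0.   -0.25  0.41] [-0.43 -0.    0.  ]
0.82 [155.57 188.3 ] [-0.   -0.23  0.42] [-0.43  0.   -0.  ]
0.76 [159.3  185.32] [ 0.   -0.21  0.43] [-0.43  0.    0.  ]
0.69 [162.78 182.03] [-0.   -0.19  0.44] [-0.43 -0.   -0.  ]
0.62 [165.97 178.46] [-0.   -0.17  0.45] [-0.43 -0.    0.  ]
0.55 [168.91 174.58] [ 0.   -0.15  0.46] [-0.43  0.   -0.  ]
0.48 [171.56 170.44] [-0.   -0.13  0.47] [-0.43 -0.   -0.  ]
0.41 [173.87 166.06] [ 0.   -0.11  0.48] [-0.43 -0.    0.  ]
0.34 [175.85 161.49] [-0.   -0.09  0.49] [-0.43  0.   -0.  ]
0.28 [177.55 156.64] [-0.   -0.08  0.51] [-0.43  0.    0.  ]
0.21 [178.91 151.62] [-0.   -0.06  0.52] [-0.43 -0.    0.  ]
0.14 [179.96 146.38] [ 0.   -0.05  0.53] [-0.43 -0.   -0.  ]
0.07 [180.68 140.98] [-0.   -0.03  0.54] [-0.43  0.    0.  ]
0.0 [181.  135.5] [ 0.   -0.01  0.55] [-0.43 -0.    0.  ]
[585.92 117.65 135.5 ]
```

>>> carry_out(
  steps=[1.4, -1.6, 0, 0, 0, 0, -1, 1.4, -1.6, 0, 0, 0, 0, -1, 1.4, -1.6, 0, 0, 0, 0, -1, 1.4, -1.6, 0, 0, 0, 0, -1, 1.4, -1.6, 0, 0, 0, 0, -1, 1.4, -1.6, 0, 0, 0, 0, -1, 1.4, -1.6, 0, 0, 0, 0, -1, 1.4, -1.4, 0, 0, 0, 0, -1, 0, 0, 0, 1, 0, 0, -1, 0, 0, 0, 1, 0, 0, -1, 0, 0, 0, 1, 0, 0, -1, 0, 0, 0, 1, 0, 0, -1, 0, 0, 0, 1, 0, 0, -1, 0, 0, 0, 1, 0, 0, -1, 0, 0, 0, 0.9, 0, 0, -1, 0, 1.3, 1.9, 0, 0, 0, -1, 0, 1.3, 1.9, 0, 0, 0, -1, 0, 1.3, 1.9, 0, 0, 0, -1],
)

```text
time_s: 3.37
eef_pos: [594.1, 44.2, 260.0]
ee_rot: [-0.296, 0.952, 0.071, -0.021]
force: [-0.2, 0.4, -1.0]
grip_width: -0.0
```

```bash
python3 - <<'E'
from h import *
print(pose(),np.round(readout.sense()['joints'],3))
p,q=pose();print('jig',np.round(JR.T@(p-JO),1),np.round(JR.T@Rm(q),2).tolist())
for n in('wrist','side'):
  im=cams.capture(n);cv2.imwrite(f'pics/{n}2.png',im[:,:,::-1])
t=cv2.imread('pics/side2.png');cv2.imwrite('pics/c5.png',cv2.resize(t[100:260,240:420],None,fx=3.6,fy=3.6,interpolation=cv2.INTER_CUBIC))
E
```

```text
(array([594.07067092,  44.16899197, 259.97529623]), array([-0.29572843,  0.95239917,  0.07089157, -0.02132835])) [-0.347  0.544  1.199  0.527  1.694  1.062]
jig [ -2.1 107.1 260. ] [[1.0, 0.01, -0.0], [0.01, -0.82, 0.57], [0.0, -0.57, -0.82]]
```

View pics/c5.png

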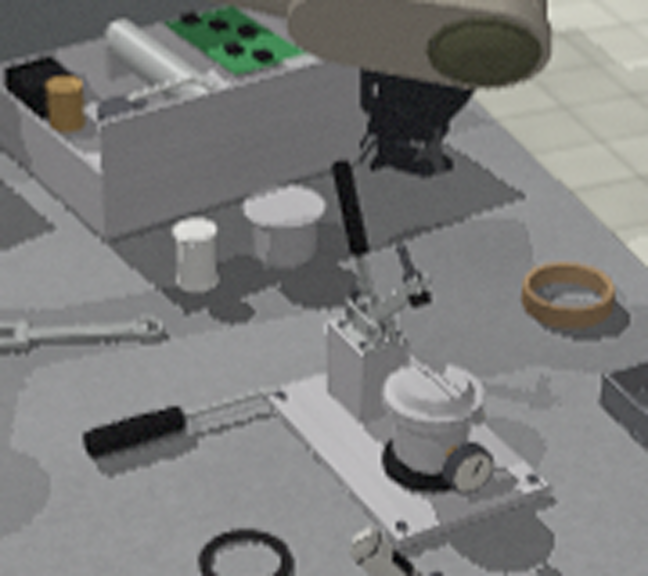

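View pics/wrist2.png

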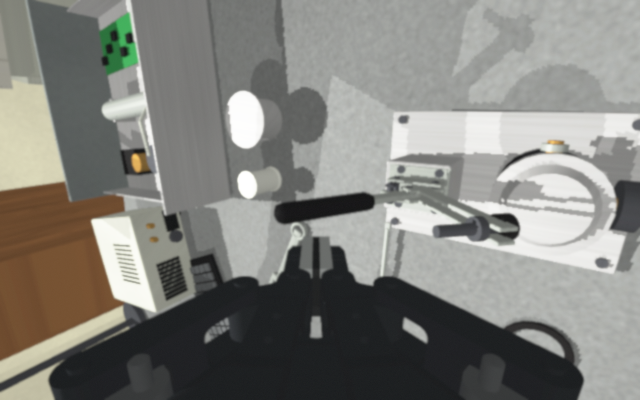

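>>> carry_out(
  steps=[0.2, 0.9, 1.3, 0, 0, 0, -1, 0, 0.9, 1.3, 0, 0, 0, -1, 0, 0.9, 1.3, 0, 0, 0, -1, 0, -0.5, 0.9, 0, 0, 0, -1, 0, -0.5, 0.9, 0, 0, 0, -1, 0, -0.35, 0.65, 0, 0, 0, -1, 0, -0.35, 0.65, 0, 0, 0, -1, 0, 0, 0, 0, 0, 0, -1],
)

```text
time_s: 4.13
eef_pos: [591.5, 77.6, 198.6]
ee_rot: [-0.296, 0.952, 0.071, -0.021]
force: [0.5, -0.3, -0.5]
grip_width: 0.002
```

```bash
python3 - <<'E'
from h import *
p,q=pose();print('jig',np.round(JR.T@(p-JO),1))
for n in('wrist','side'):
  im=cams.capture(n);cv2.imwrite(f'pics/{n}3.png',im[:,:,::-1])
t=cv2.imread('pics/side3.png');w=cv2.imread('pics/wrist3.png')
cv2.imwrite('pics/c6.png',np.hstack([cv2.resize(t[100:260,280:420],(420,480)),cv2.resize(w[120:320,200:360],(384,480))]))
E
```

```text
jig [ -0.  140.5 198.6]
```

View pics/c6.png

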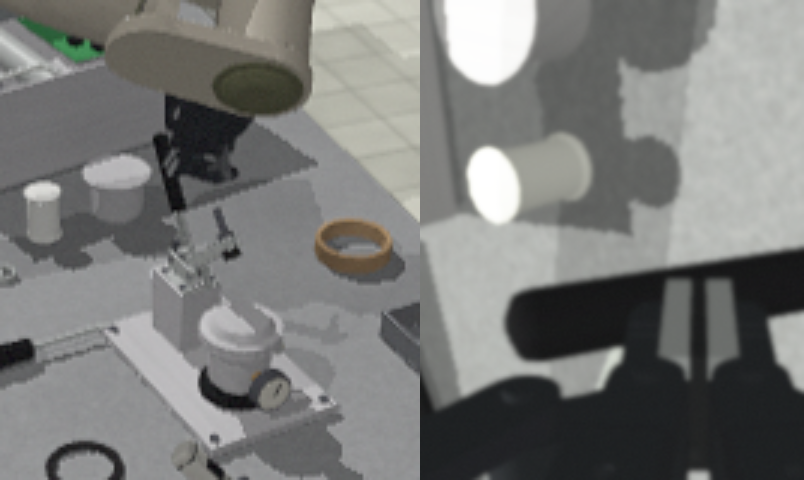

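>>> carry_out(
  steps=[0, -0.29, 0.4, -0.43, 0, 0, -1, 0, -0.27, 0.41, -0.43, 0, 0, -1, 0, -0.25, 0.41, -0.43, 0, 0, -1, 0, -0.23, 0.42, -0.43, 0, 0, -1, 0, -0.21, 0.43, -0.43, 0, 0, -1, 0, -0.19, 0.44, -0.43, 0, 0, -1, 0, -0.17, 0.45, -0.43, 0, 0, -1, 0, -0.15, 0.46, -0.43, 0, 0, -1, 0, 0, 0, 0, 0, 0, -1],
)

```text
time_s: 4.98
eef_pos: [587.0, 107.2, 176.0]
ee_rot: [-0.149, 0.986, 0.073, -0.011]
force: [0.6, -1.3, 0.4]
grip_width: 0.002
```

```bash
python3 - <<'E'
from h import *
p,q=pose();print('jig',np.round(JR.T@(p-JO),1))
for n in('wrist','side'):
  im=cams.capture(n);cv2.imwrite(f'pics/{n}4.png',im[:,:,::-1])
t=cv2.imread('pics/side4.png');w=cv2.imread('pics/wrist4.png')
cv2.imwrite('pics/c7.png',np.hstack([cv2.resize(t[100:260,280:420],(420,480)),cv2.resize(w[120:320,200:360],(384,480))]))
E
```

```text
jig [ -0.4 170.5 176. ]
```

View pics/c7.png

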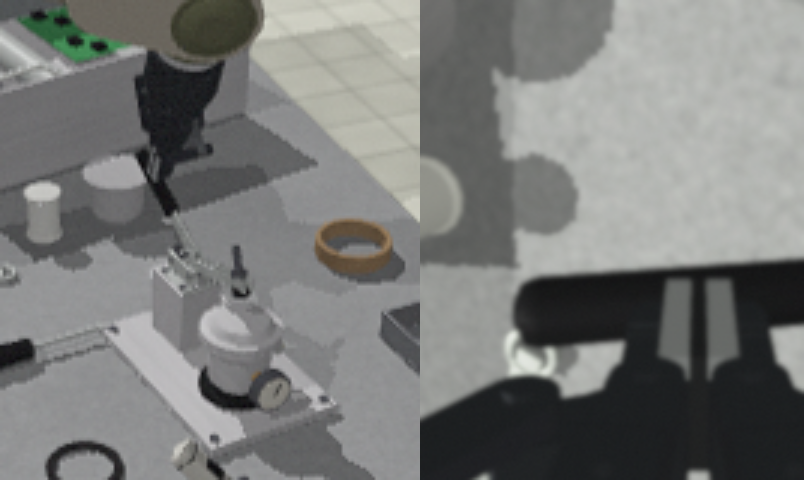

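Working: the handle follows the fingers and the clamp arm is coming down. I'll continue.

>>> carry_out(
  steps=[0, -0.13, 0.47, -0.43, 0, 0, -1, 0, -0.11, 0.48, -0.43, 0, 0, -1, 0, -0.09, 0.49, -0.43, 0, 0, -1, 0, -0.08, 0.51, -0.43, 0, 0, -1, 0, -0.06, 0.52, -0.43, 0, 0, -1, 0, -0.05, 0.53, -0.43, 0, 0, -1, 0, -0.03, 0.54, -0.43, 0, 0, -1, 0, -0.01, 0.4, -0.4, 0, 0, -1, 0, 0, 0, 0, 0, 0, -1],
)

```text
time_s: 5.83
eef_pos: [584.9, 119.0, 137.6]
ee_rot: [-0.002, 0.997, 0.074, -0.001]
force: [-1.0, 1.3, 0.0]
grip_width: 0.0
```

```bash
python3 - <<'E'
from h import *
p,q=pose();print('jig',np.round(JR.T@(p-JO),1))
for n in('wrist','side'):
  im=cams.capture(n);cv2.imwrite(f'pics/{n}5.png',im[:,:,::-1])
t=cv2.imread('pics/side5.png');w=cv2.imread('pics/wrist5.png')
cv2.imwrite('pics/c8.png',np.hstack([cv2.resize(t[120:260,280:420],(480,480)),cv2.resize(w[120:320,200:360],(320,480))]))
E
```

```text
jig [ -0.8 182.5 137.6]
```

View pics/c8.png

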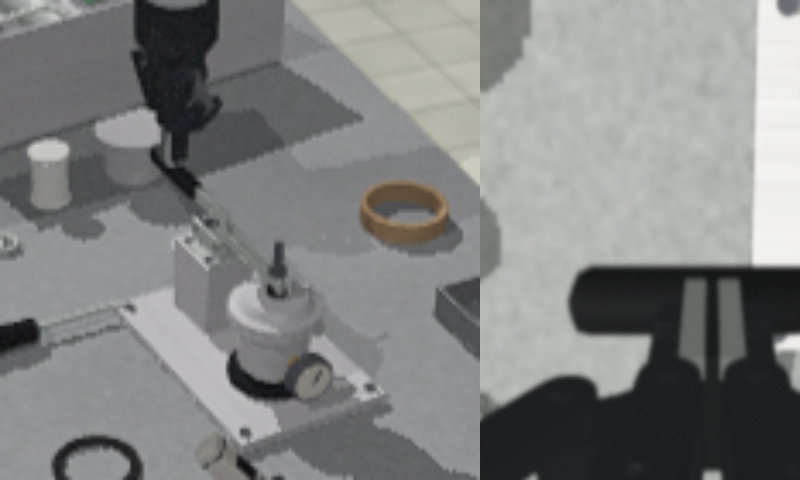

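>>> carry_out(
  steps=[0, 0, 0.15, 0, 0, 0, -1, 0, 0, 0.1, 0, 0, 0, -1, 0, 0, 0.1, 0, 0, 0, -1, 0, 0, 0, 0, 0, 0, -1],
)

```text
time_s: 6.27
eef_pos: [585.5, 118.4, 134.9]
ee_rot: [-0.002, 0.997, 0.073, 0.0]
force: [0.6, -0.6, 2.0]
grip_width: -0.002
```

>>> carry_out(
  steps=[0, 0, 0.1, 0, 0, 0, -1, 0, 0, 0.1, 0, 0, 0, -1, 0, 0, 0.1, 0, 0, 0, -1, 0, 0, 0, 0, 0, 0, -1],
)

```text
time_s: 6.6
eef_pos: [585.6, 118.7, 133.0]
ee_rot: [-0.002, 0.997, 0.073, 0.001]
force: [-3.1, -0.7, 12.0]
grip_width: 0.003
```

>>> carry_out(
  steps=[0, 0, 0.1, 0, 0, 0, -1, 0, 0, 0.1, 0, 0, 0, -1, 0, 0, 0, 0, 0, 0, -1],
)

```text
time_s: 6.85
eef_pos: [585.7, 118.9, 131.8]
ee_rot: [-0.002, 0.997, 0.073, 0.001]
force: [-4.8, 1.5, 17.1]
grip_width: 0.004
```

```bash
python3 - <<'E'
from h import *
h=np.array([np.cos(-.538),np.sin(-.538),0])
print(go([490,-280,290],Rxz(h,[0,0,-1])),np.round(readout.sense()['joints'],2))
E
```

```text
(array([-15.28,  37.98, -16.02]), array([-0.06, -0.01,  7.85])) [0.   0.56 1.4  0.01 1.18 1.42]
```

>>> carry_out(
  steps=[0, 0, -1.5, 0, 0, 0, -1, 0, 0, -2.75, 0, 0, 0, -1, 0, 0, -2.75, 0, 0, 0, -1, 0, 0, -2.75, 0, 0, 0, -1, 0, 0, -2.75, 0, 0, 0, -1, -1.1, 2.7, -0.25, 0, 0, 0, -1, -1.1, 2.7, -0.25, 0, 0, 0, -1, -1.1, 2.7, -0.25, 0, 0, 0, -1, -1.1, 2.7, -0.25, 0, 0, 0, -1, -1.1, 2.7, -0.25, 0, 0, 0, -1, -1.1, 2.7, -0.25, 0, 0, 0, -1, -1.1, 2.7, -0.25, 0, 0, 0, -1, -1.1, 2.7, -0.25, 0, 0, 0, -1, -1.1, 2.7, -0.25, 0, 0, 0, -1, -1.1, 2.7, -0.25, 0, 0, 0, -1, -1.1, 2.7, -0.25, 0, 0, 0, -1, -1.1, 2.7, -0.25, 0, 0, 0, 0, -1.1, 2.7, -0.25, 0, 0, 0, 0, -1.1, 2.7, -0.25, 0, 0, 0, 0, 0, 0, 0, 0, 0, 0.9, 0],
)

```text
time_s: 8.52
eef_pos: [486.9, -282.8, 287.7]
ee_rot: [-0.002, 0.999, 0.032, -0.001]
force: [-0.4, 0.8, 0.2]
grip_width: 0.501
```

>>> carry_out(
  steps=[0, 0, 0, 0, 0, 1, 0.2, 0, 0, 0, 0, 0, 1, 0.2, 0, 0, 0, 0, 0, 1, 0.2, 0, 0, 0, 0, 0, 1, 0.2, 0, 0, 0, 0, 0, 1, 0.2, 0, 0, 0, 0, 0, 1, 0.2, 0, 0, 0, 0, 0, 0.9, 0.2, 0, 0, 0, 0, 0, 0, 0.2],
)

```text
time_s: 9.18
eef_pos: [488.2, -278.5, 287.7]
ee_rot: [-0.002, 0.964, -0.265, -0.001]
force: [-0.4, -0.2, -0.5]
grip_width: 0.597
```

```bash
python3 - <<'E'
from h import *
np.save('pics/p6.npy',np.r_[pose()[0],pose()[1]]);print(pose())
for n in('wrist','side','top'):
  im=cams.capture(n);cv2.imwrite(f'pics/{n}6.png',im[:,:,::-1])
t=cv2.imread('pics/side6.png');t2=cv2.imread('pics/top6.png')
cv2.imwrite('pics/c9.png',np.hstack([cv2.resize(t[140:260,300:420],(400,400)),cv2.resize(t2[110:210,240:340],(400,400))]))
E
```

```text
(array([ 488.22866222, -278.46782099,  287.73039778]), array([-0.00219293,  0.96422965, -0.26505651, -0.00119047]))
```

View pics/c9.png

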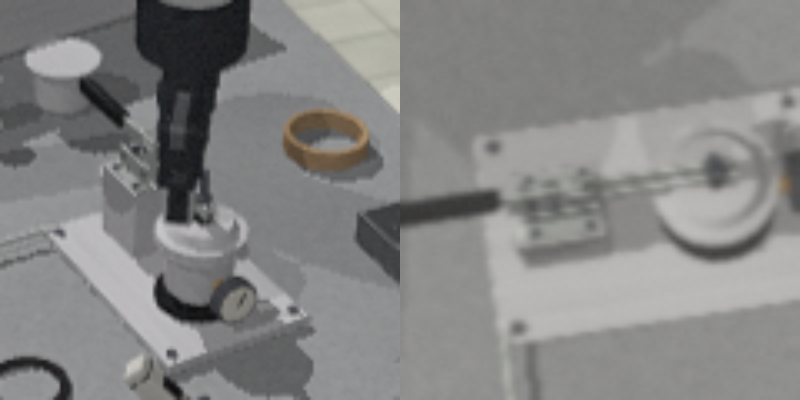

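View pics/wrist6.png

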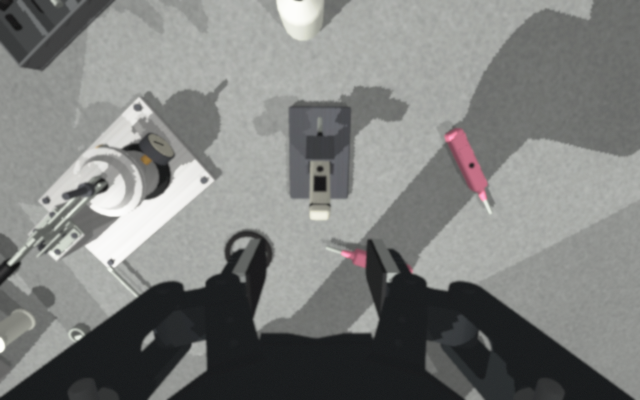

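The clamp now lies level with its foot on the lid. In the wrist view the grey pen is at about (319,190), in the dark holster. I'll take an enlarged crop to confirm the pen and measure it.

```bash
python3 - <<'E'
import cv2,numpy as np
w=cv2.imread('pics/wrist6.png');t=cv2.imread('pics/top6.png');s=cv2.imread('pics/side6.png')
cv2.imwrite('pics/c10.png',np.hstack([cv2.resize(w[100:230,280:360],(369,600),interpolation=cv2.INTER_CUBIC),cv2.resize(s[235:305,320:390],(400,400),interpolation=cv2.INTER_CUBIC)[:600] if 0 else cv2.copyMakeBorder(cv2.resize(s[235:305,320:390],(400,400),interpolation=cv2.INTER_CUBIC),0,200,0,0,0)]))
cv2.imwrite('pics/c11.png',np.hstack([cv2.resize(t[120:180,220:320],(500,300),interpolation=cv2.INTER_CUBIC),cv2.resize(s[140:220,300:380],(300,300),interpolation=cv2.INTER_CUBIC)]))
E
```

View pics/c10.png

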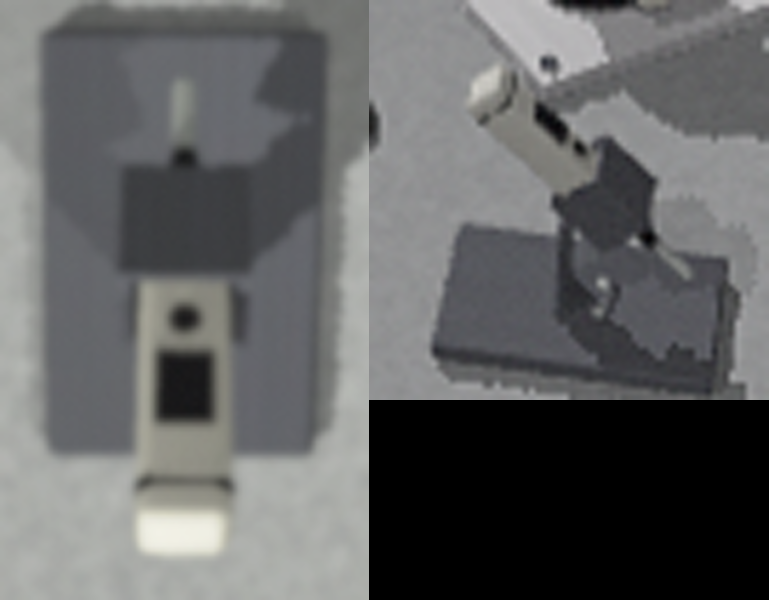

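View pics/c11.png

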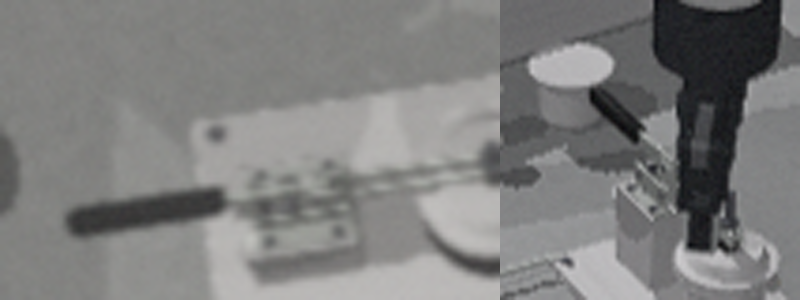

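```bash
python3 - <<'E'
from h import *
np.set_printoptions(suppress=True,precision=1)
a=np.load('pics/p6.npy');ps=(a[:3],a[3:])
W=lambda x,y:(280+x/4.6125-.4,100+y/4.615-.4)
S=lambda x,y:(320+x/5.714-.4,235+y/5.714-.4)
T=lambda x,y:(240+x/4-.375,120+y/4-.375)
b,_=x=tri(ray('wrist',W(181,533),ps),ray('side',S(121,88)),ray('top',T(646,355)));print('butt',x)
print(tri(ray('wrist',W(181,533),ps),ray('side',S(121,88)))[0],tri(ray('wrist',W(181,533),ps),ray('top',T(646,355)))[0])
t,_=x=tri(ray('wrist',W(183,80),ps),ray('side',S(321,277)));print('tip',x)
d=t-b;L=np.linalg.norm(d);print(L,'slope',np.degrees(np.arcsin(-d[2]/L)),'yaw',np.arctan2(d[1],d[0]),'origin',b+d/L*50)
F=np.array([plane('wrist',W(*p),12,ps) for p in [(42,38),(325,38),(305,452),(50,452)]]);g=F[0]+F[1]-F[2]-F[3];print(F,F.mean(0),'yaw',np.arctan2(g[1],g[0]))
# handle shut
T2=lambda x,y:(220+x/5-.4,120+y/5-.4)
S2=lambda x,y:(300+x/3.75-.4,140+y/3.75-.4)
for n,u,v in (('end',T2(75,221),S2(96,96)),('base',T2(222,200),S2(141,134))):
    x,e=tri(ray('top',u),ray('side',v));print(n,x,e,'jig',JR.T@(x-JO))
E
```

```text
butt (array([ 461. , -265.6,  131.2]), [2.6, 1.9, 1.0])
[ 461.2 -264.4  129.9] [ 460.9 -265.   137.1]
tip (array([ 545.3, -315.2,   30. ]), [0.4, 0.4])
140.69427861521123 slope 46.00462424461615 yaw -0.5318468088617762 origin [ 491.  -283.3   95.2]
[[ 576.9 -286.2   12. ]
 [ 534.6 -357.3   12. ]
 [ 428.2 -290.9   12. ]
 [ 469.4 -221.6   12. ]] [ 502.3 -289.    12. ] yaw -0.5490653072649568
end [581.9 154.  122.1] [0.3, 0.3] jig [  1.  217.6 122.1]
base [592.   77.5 125.3] [0.7, 0.7] jig [  0.4 140.4 125.3]
```

```bash
cat >> h.py <<'E'
PY=-.54;hh=np.array([np.cos(PY),np.sin(PY),0]);dz=np.array([0,0,1.])
dp=(hh-dz)*.70711;tz=(-hh-dz)*.70711
E
python3 - <<'E'
from h import *
np.set_printoptions(suppress=True,precision=1)
O=np.array([491,-283.5,98]);G=O-18*dp;tcp=G+19*tz;R=Rxz(dp,tz)
p0,q0=pose();R0=Rm(q0)
print(tcp,tcp-80*tz); print(go(p0,R)); print(go(tcp-80*tz,R,(p0,R)),go(tcp,R,(p0,R)))
E
```

```text
[ 468.6 -270.    97.3] [ 517.1 -299.1  153.9]
(array([0., 0., 0.]), array([ 0. , -9. ,  0.1]))
(array([12. ,  0.3,  7. ]), array([0., 0., 0.])) (array([12. ,  0.3, 15. ]), array([0., 0., 0.]))
```

>>> carry_out(
  steps=[0, 0, 0, 0, -1, 0, 0.2, 0, 0, 0, 0, -1, 0, 0.2, 0, 0, 0, 0, -1, 0, 0.2, 0, 0, 0, 0, -1, 0, 0.2, 0, 0, 0, 0, -1, 0, 0.2, 0, 0, 0, 0, -1, 0, 0.2, 0, 0, 0, 0, -1, 0, 0.2, 0, 0, 0, 0, -1, 0, 0.2, 0, 0, 0, 0, -1, 0, 0.2, 2, 0.1, 0.5, 0, 0, 0.1, 0.2, 2, 0.1, 0.5, 0, 0, 0, 0.2, 2, 0.1, 1, 0, 0, 0, 0.2, 2, 0, 1, 0, 0, 0, 0.2, 2, 0, 1, 0, 0, 0, 0.2, 2, 0, 1, 0, 0, 0, 0.2, 0, 0, 0, 0, 0, 0, 0.2],
)

```text
time_s: 10.67
eef_pos: [528.5, -306.2, 162.8]
ee_rot: [-0.103, 0.889, -0.245, -0.373]
force: [-0.6, -0.5, -0.1]
grip_width: 0.599
```

```bash
python3 - <<'E'
from h import *
O=np.array([491,-283.5,98]);G=O-18*dp;tcp=G+19*tz;R=Rxz(dp,tz)
print(pose(),go(tcp,R),np.round(readout.sense()['joints'],2))
np.save('pics/p7.npy',np.r_[pose()[0],pose()[1]])
im=cams.capture('wrist');cv2.imwrite('pics/wrist7.png',im[:,:,::-1])
E
```

```text
(array([ 528.51674283, -306.22887272,  162.83972672]), array([-0.10290261,  0.88869549, -0.24539516, -0.37337995])) (array([-0.22, -0.03,  9.59]), array([0.01, 0.11, 0.01])) [-0.68  1.09  0.53 -0.13  2.3   1.39]
```

View pics/wrist7.png

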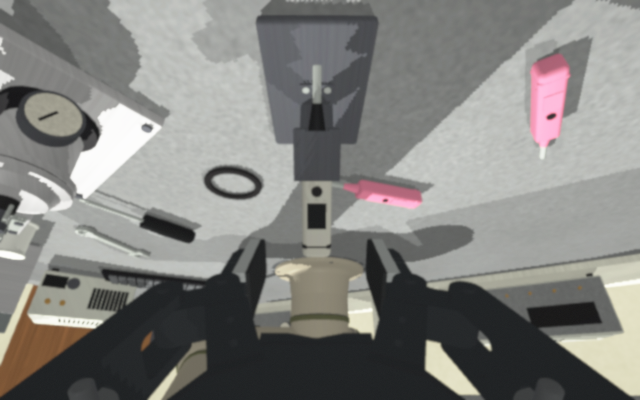

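```bash
python3 - <<'E'
from h import *
w=cv2.imread('pics/wrist7.png');cv2.imwrite('pics/c12.png',cv2.resize(w[50:270,260:380],(327,600),interpolation=cv2.INTER_CUBIC))
a=np.load('pics/p7.npy');ps=(a[:3],a[3:])
for z in(95,98,101):
  O=np.array([491,-283.5,z])
  print(z,np.round(proj('wrist',[O+90*dp,O-50*dp,O-50*dp-10*tz,O-50*dp+10*tz],ps),1).tolist())
E
```

```text
95 [[317.2, 57.0], [316.9, 245.2], [316.9, 250.7], [316.8, 240.2]]
98 [[317.2, 59.8], [316.9, 248.8], [316.9, 254.4], [316.8, 243.6]]
101 [[317.2, 62.6], [316.9, 252.3], [316.9, 258.1], [316.8, 247.0]]
```

View pics/c12.png

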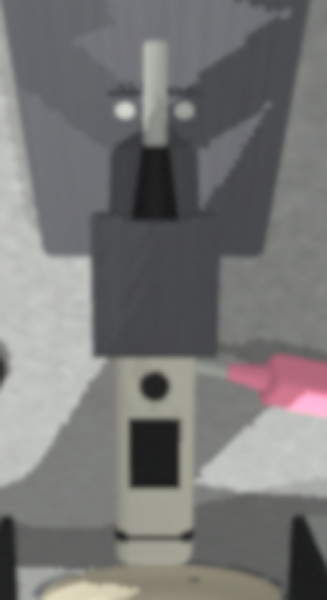

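>>> carry_out(
  steps=[-0.2, 0, 1.3, 0, 0.1, 0, 0.2, -0.2, 0, 1.3, 0, 0, 0, 0.2, 0, 0, 1.3, 0, 0, 0, 0.2, 0, 0, 1.3, 0, 0, 0, 0.2, 0, 0, 1.3, 0, 0, 0, 0.2, 0, 0, 1.3, 0, 0, 0, 0.2, 0, 0, 1.0, 0, 0, 0, 0.2, 0, 0, 0.6, 0, 0, 0, 0.2, 0, 0, 0, 0, 0, 0, 0.2],
)

```text
time_s: 11.47
eef_pos: [469.3, -271.0, 104.6]
ee_rot: [-0.1, 0.891, -0.247, -0.366]
force: [-0.1, 0.3, 0.2]
grip_width: 0.597
```

```bash
python3 - <<'E'
from h import *
print(pose())
im=cams.capture('wrist');im2=cams.capture('side');cv2.imwrite('pics/c13.png',np.hstack([im[:,200:440,::-1],cv2.resize(im2[180:320,270:420,::-1],(428,400))]))
E
```

```text
(array([ 469.27063394, -270.9591252 ,  104.60300925]), array([-0.10010849,  0.8914985 , -0.2469516 , -0.36636542]))
```

View pics/c13.png

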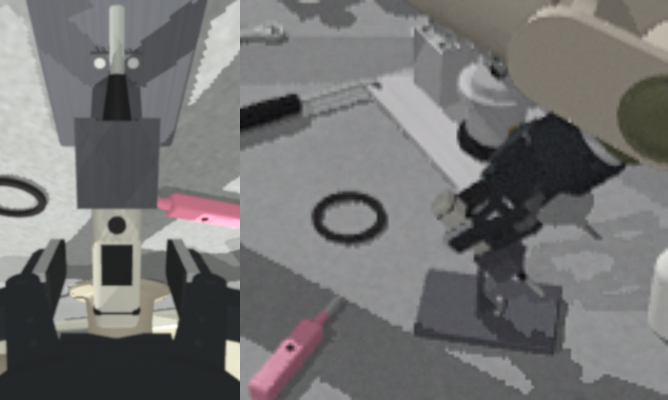

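>>> carry_out(
  grip_force=60,
  steps=[0.2, 0, 0.4, 0, 0, 0, 0.2, 0, 0, 0, 0, 0, 0, -0.2, 0, 0, 0, 0, 0, 0, -0.4, 0, 0, 0, 0, 0, 0, -0.7, 0, 0, 0, 0, 0, 0, -1, 0, 0, 0, 0, 0, 0, -1, 0, 0, 0, 0, 0, 0, -1, 0, 0, 0, 0, 0, 0, -1, 0, 0, 0, 0, 0, 0, -1, 0, 0, 0, 0, 0, 0, -1],
)

```text
time_s: 12.4
eef_pos: [468.6, -270.6, 99.6]
ee_rot: [-0.1, 0.891, -0.247, -0.366]
force: [3.2, -0.5, 0.8]
grip_width: 0.246
```

```bash
python3 - <<'E'
from h import *
p,q=pose();R=Rm(q);x=R[:,0];print(x,np.degrees(np.arcsin(-x[2])),np.arctan2(x[1],x[0]), np.round(R.T@(-dp),3))
E
```

```text
[ 0.60949185 -0.36758436 -0.70242538] 44.621918303377306 -0.542695581735533 [-1.     0.002 -0.007]
```

Aligned within half a degree. I'll draw the pen straight out along its axis, 60 mm.

>>> carry_out(
  steps=[-0.3, 0, 0, 0, 0, 0, -1, -0.6, 0, 0, 0, 0, 0, -1, -0.6, 0, 0, 0, 0, 0, -1, -0.6, 0, 0, 0, 0, 0, -1, -0.6, 0, 0, 0, 0, 0, -1, -0.6, 0, 0, 0, 0, 0, -1, -0.6, 0, 0, 0, 0, 0, -1, -0.6, 0, 0, 0, 0, 0, -1, -0.8, 0, 0, 0, 0, 0, -1, -0.8, 0, 0, 0, 0, 0, -1],
)

```text
time_s: 13.23
eef_pos: [430.7, -247.7, 142.8]
ee_rot: [-0.1, 0.891, -0.247, -0.367]
force: [-0.8, -0.3, -0.4]
grip_width: 0.243
```

```bash
python3 - <<'E'
from h import *
print(pose())
im=cams.capture('wrist');im2=cams.capture('side');cv2.imwrite('pics/c14.png',np.hstack([im[:,200:440,::-1],cv2.resize(im2[180:320,270:420,::-1],(428,400))]))
E
```

```text
(array([ 430.67622488, -247.67865912,  142.77439152]), array([-0.10020057,  0.89123925, -0.2471639 , -0.36682756]))
```

View pics/c14.png

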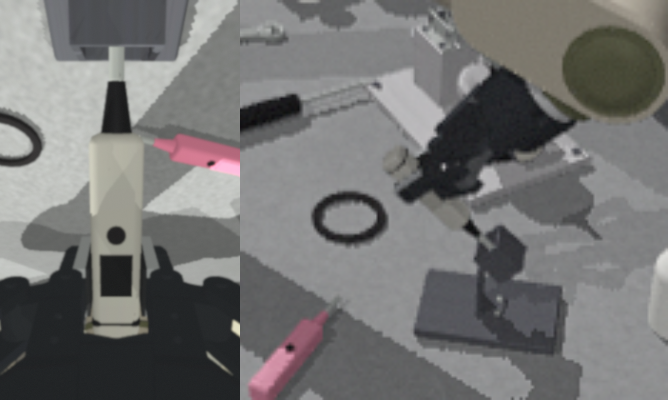

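>>> carry_out(
  steps=[-1, 0, 0, 0, 0, 0, -1, -1.2, 0, 0, 0, 0, 0, -1, -1.2, 0, 0, 0, 0, 0, -1, -1.2, 0, 0, 0, 0, 0, -1, 0, 0, 0, 0, 0.9, 0, -1, 0, 0, 0, 0, 0.9, 0, -1, 0, 0, 0, 0, 0.9, 0, -1, 0, 0, 0, 0, 0.9, 0, -1, 0, 0, 0, 0, 0.9, 0, -1, 0, 0, 0, 0, 0.9, 0, -1, 0, 0, 0, 0, 0.9, 0, -1, 0, 0, 0, 0, 0.9, 0, -1, 0, 0, 0, 0, 0.9, 0, -1, 0, 0, 0, 0, 0.8, 0, -1, 0, 0, 0, 0, 0, 0, -1],
)

```text
time_s: 14.58
eef_pos: [402.0, -230.1, 175.2]
ee_rot: [0.001, 0.964, -0.267, -0.001]
force: [-0.6, -0.7, -1.0]
grip_width: 0.25
```

```bash
python3 - <<'E'
from h import *
print(pose())
np.save('pics/p8.npy',np.r_[pose()[0],pose()[1]])
im=cams.capture('wrist');cv2.imwrite('pics/wrist8.png',im[:,:,::-1]);im2=cams.capture('side');cv2.imwrite('pics/side8.png',im2[:,:,::-1]);cv2.imwrite('pics/c15.png',np.hstack([im[:,200:440,::-1],cv2.resize(im2[180:320,270:420,::-1],(428,400))]))
print(go(jig([-225,0,170]),Rxz(JR@[1,0,0],[0,0,-1])))
E
```

```text
(array([ 402.04934526, -230.08892944,  175.16206673]), array([ 1.25720219e-03,  9.63782709e-01, -2.66684598e-01, -7.96575710e-04]))
(array([ -8.37, -11.1 ,   0.51]), array([ 0.02,  0.06, -7.78]))
```

View pics/c15.png

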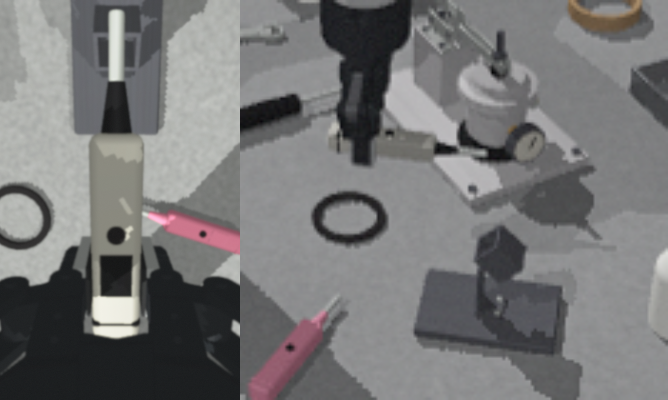

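```bash
python3 - <<'E'
from h import *
a=np.load('pics/p8.npy');ps=(a[:3],a[3:]);R=Rm(a[3:])
w=cv2.imread('pics/wrist8.png');s=cv2.imread('pics/side8.png')
cv2.imwrite('pics/c16.png',np.hstack([cv2.resize(w[0:60,285:345],(390,390),interpolation=cv2.INTER_CUBIC),cv2.resize(s[210:250,325:375],(400,390) if 0 else (488,390),interpolation=cv2.INTER_CUBIC)[:,:410]]))
x,e=tri(ray('wrist',(317,10),ps),ray('side',(356.3,233.3)));print(x,e,'tool',R.T@(x-ps[0]))
E
```

```text
[ 495.01821086 -285.14045398  189.44241315] [0.3, 0.3] tool [108.03183667  -0.52922501 -14.37535406]
```

View pics/c16.png

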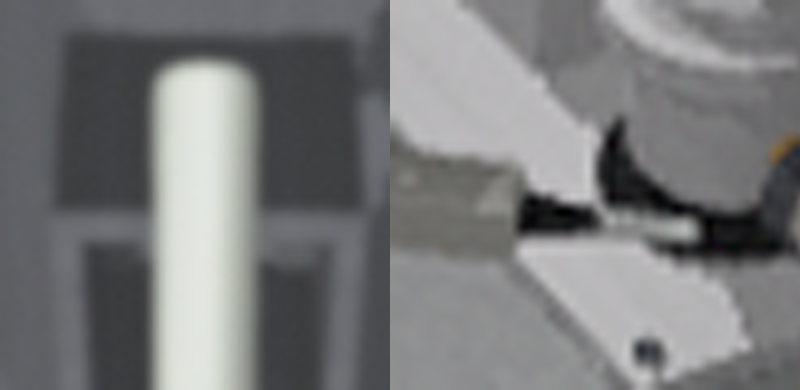

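>>> carry_out(
  steps=[-1, -1.4, 0.1, 0, 0, 0, -1, -1, -1.4, 0.1, 0, 0, 0, -1, -1, -1.4, 0.1, 0, 0, 0, -1, -1, -1.4, 0, 0, 0, 0, -1, -1, -1.4, 0, 0, 0, 0, -1, -1, -1.4, 0, 0, 0, 0, -1, -1, -1.4, 0, 0, 0, 0, -1, -1, -1.3, 0, 0, 0, 0, -1, 0, 0, 0, 0, 0, -1, -1, 0, 0, 0, 0, 0, -1, -1, 0, 0, 0, 0, 0, -1, -1, 0, 0, 0, 0, 0, -1, -1, 0, 0, 0, 0, 0, -1, -1, 0, 0, 0, 0, 0, -1, -1, 0, 0, 0, 0, 0, -1, -1, 0, 0, 0, 0, 0, -0.8, -1, 0, 0, 0, 0, 0, 0, -1],
)

```text
time_s: 16.1
eef_pos: [392.0, -95.0, 171.5]
ee_rot: [-0.0, 0.997, 0.072, -0.003]
force: [0.3, 0.3, -0.8]
grip_width: 0.246
```

```bash
python3 - <<'E'
from h import *
print(pose(),go(jig([-225,0,63]),Rxz(JR@[1,0,0],[0,0,-1])))
E
```

```text
(array([391.96871663, -95.0201693 , 171.53889784]), array([-7.84620168e-05,  9.97433713e-01,  7.15368922e-02, -2.90781720e-03])) (array([-0.28, -0.27, 10.86]), array([-0.01,  0.07,  0.05]))
```

```bash
python3 - <<'E'
from h import *
a=np.load('pics/p8.npy');ps=(a[:3],a[3:]);R=Rm(a[3:])
o,d=ray('wrist',(316.7,9.5),ps);o=R.T@(o-ps[0]);d=R.T@d
for z in(-14,-17,-19,-21): print(z,o+d*(z-o[2])/d[2])
# side bias check: reproject known points
print(proj('side',[jig([0,0,100]),jig([65,-60,12]),jig([-65,-60,12])]))
print(proj('top',[jig([0,0,100])]))
E
```

```text
-14 [109.41571777  -0.55074723 -14.        ]
-17 [108.46576038  -0.55657212 -17.        ]
-19 [107.83245545  -0.56045537 -19.        ]
-21 [107.19915053  -0.56433863 -21.        ]
[[360.2347264  204.47891219]
 [387.46138184 232.13177807]
 [351.06923608 245.16246378]]
[[318.5824068  153.47386624]]
```

>>> carry_out(
  steps=[-0.2, -0.2, 1.5, 0, 0, 0, -1, 0, 0, 1.5, 0, 0, 0, -1, 0, 0, 1.5, 0, 0, 0, -1, 0, 0, 1.5, 0, 0, 0, -1, 0, 0, 1.5, 0, 0, 0, -1, 0, 0, 1.5, 0, 0, 0, -1, 0, 0, 1.3, 0, 0, 0, -1, 0, 0, 0.5, 0, 0, 0, -1, 0, 0, 0, 0, 0, 0, -1],
)

```text
time_s: 16.85
eef_pos: [388.7, -93.1, 62.8]
ee_rot: [-0.0, 0.998, 0.07, -0.003]
force: [0.1, 0.1, -0.8]
grip_width: 0.247
```

```bash
python3 - <<'E'
from h import *
a=np.r_[pose()[0],pose()[1]];np.save('pics/p9.npy',a);p,q=pose();print(JR.T@(p-JO),(JR.T@Rm(q)).round(3).tolist())
for n in('wrist','side'):
  im=cams.capture(n);cv2.imwrite(f'pics/{n}9.png',im[:,:,::-1])
t=cv2.imread('pics/side9.png');cv2.imwrite('pics/c17.png',cv2.resize(t[170:270,290:410],(720,600),interpolation=cv2.INTER_CUBIC))
E
```

```text
[-224.48540917   -0.40306006   62.81108464] [[1.0, 0.0, -0.006], [0.0, -1.0, 0.001], [-0.006, -0.001, -1.0]]
```

View pics/c17.png

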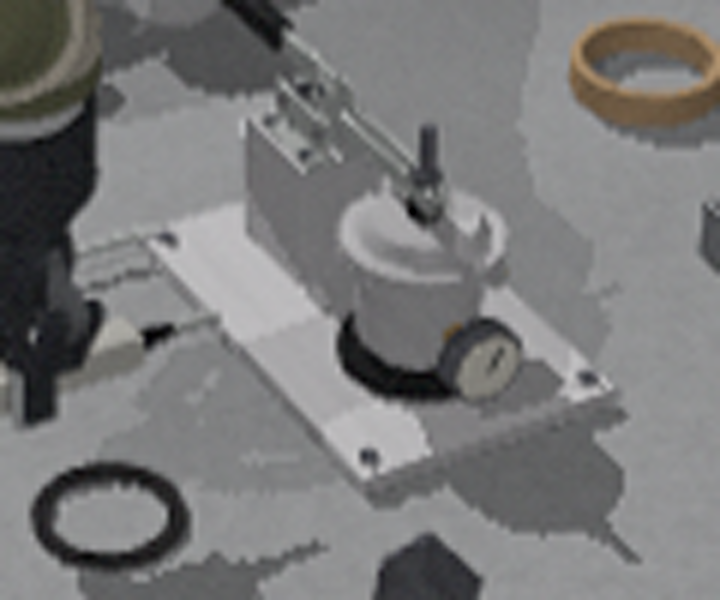

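View pics/wrist9.png

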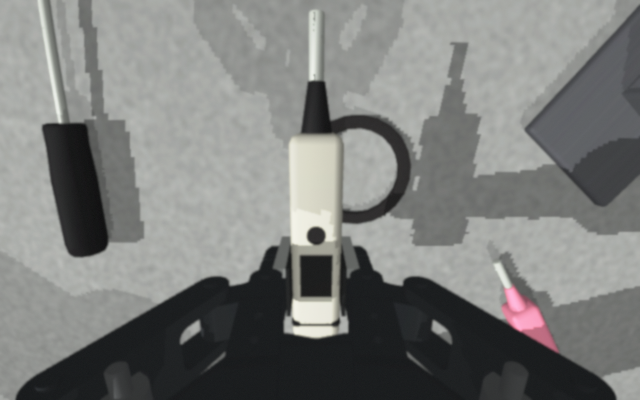

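>>> carry_out(
  steps=[0.9, 0, 0, 0, 0, 0, -1, 0.9, 0, 0, 0, 0, 0, -1, 0.9, 0, 0, 0, 0, 0, -1, 0.9, 0, 0, 0, 0, 0, -1, 0.9, 0, 0, 0, 0, 0, -1, 0.5, 0, 0, 0, 0, 0, -1, 0, 0, 0, 0, 0, 0, -1],
)

```text
time_s: 17.53
eef_pos: [439.6, -86.1, 63.4]
ee_rot: [0.0, 0.997, 0.071, -0.002]
force: [-0.1, 0.6, -0.9]
grip_width: 0.244
```

```bash
python3 - <<'E'
from h import *
a=np.r_[pose()[0],pose()[1]];np.save('pics/p10.npy',a);p,q=pose();print(JR.T@(p-JO),(JR.T@Rm(q)).round(3).tolist())
R=Rm(q);tip=p+R@[107.8,-.5,-19]
print('tip jig',JR.T@(tip-JO))
for n in('wrist','side','top'):
  im=cams.capture(n);cv2.imwrite(f'pics/{n}10.png',im[:,:,::-1])
t=cv2.imread('pics/side10.png');t2=cv2.imread('pics/top10.png');cv2.imwrite('pics/c18.png',np.hstack([cv2.resize(t[180:250,310:380],(490,490),interpolation=cv2.INTER_CUBIC),cv2.resize(t2[130:200,290:334],(308,490),interpolation=cv2.INTER_CUBIC)]))
print(proj('side',[tip,jig([-42,0,82])]),proj('top',[tip,jig([-42,0,82]),jig([-42,0,88])]))
E
```

```text
[-173.15608612   -0.4979475    63.39295093] [[1.0, 0.002, -0.003], [0.002, -1.0, -0.001], [-0.003, 0.001, -1.0]]
tip jig [-65.29277488   0.28024292  82.02063214]
[[341.21115726 215.44722386]
 [348.00012936 213.28636531]] [[322.28974354 179.08751747]
 [321.06283333 170.44229653]
 [321.04214893 170.00445879]]
```

View pics/c18.png

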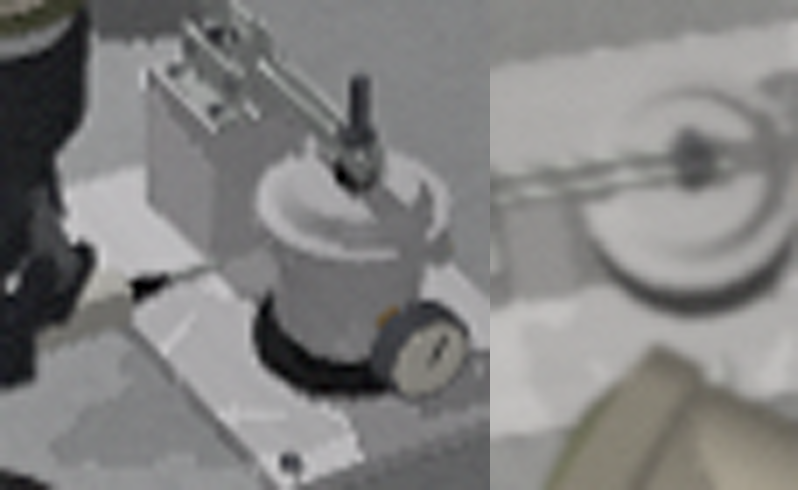

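View pics/wrist10.png

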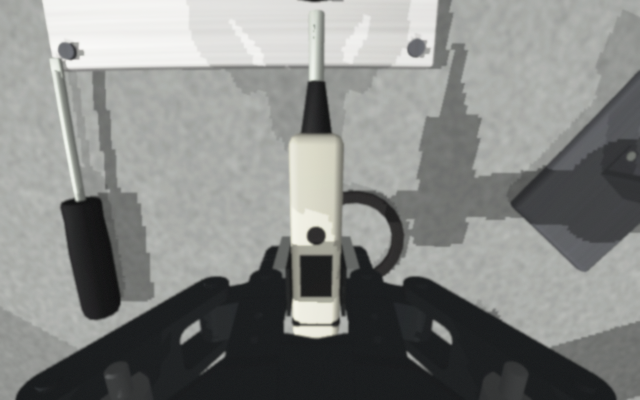

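```bash
python3 - <<'E'
from h import *
np.set_printoptions(suppress=True,precision=2)
a=np.load('pics/p10.npy');ps=(a[:3],a[3:])
for px in((67.5,50.5),(416.5,48)): 
    x=plane('wrist',px,12,ps);print(x,JR.T@(x-JO))
for z in(80,82):
    x=plane('wrist',(316.7,10),z,ps);print('tip',z,JR.T@(x-JO))
t=cv2.imread('pics/side10.png');cv2.imwrite('pics/c19.png',cv2.resize(t[195:230,325:375],(800,560),interpolation=cv2.INTER_LANCZOS4))
E
```

```text
[526.86  81.16  12.  ] [-63.55 153.04  12.  ]
[ 556.23 -129.58   12.  ] [-63.66 -59.73  12.  ]
tip 80 [-64.8    0.34  80.  ]
tip 82 [-65.42   0.34  82.  ]
```

View pics/c19.png

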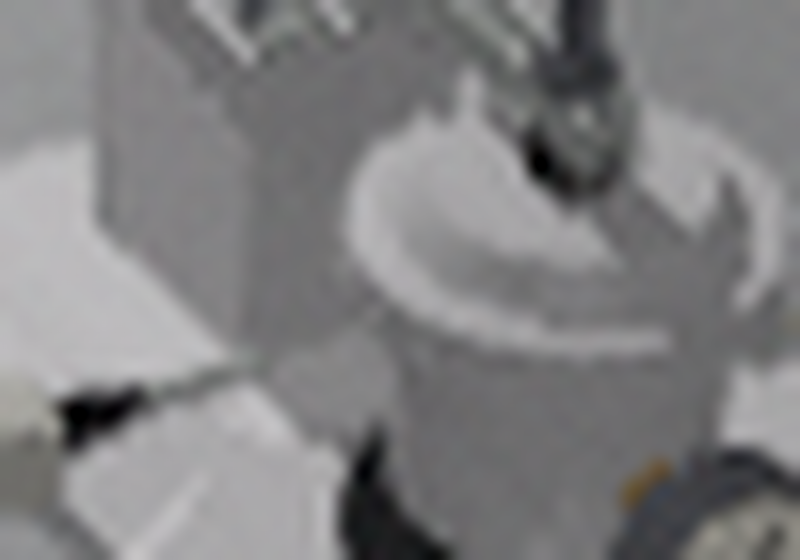

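>>> carry_out(
  steps=[0.3, 0, -0.1, 0, 0, 0, -1, 0.3, 0, 0, 0, 0, 0, -1, 0.3, 0, 0, 0, 0, 0, -1, 0, 0, 0, 0, 0, 0, -1, 0, 0, 0, 0, 0, 0, -1, 0, 0, 0, 0, 0, 0, -1, 0, 0, 0, 0, 0, 0, -1, 0, 0, 0, 0, 0, 0, -1],
)

```text
time_s: 18.35
eef_pos: [447.3, -85.0, 64.4]
ee_rot: [0.0, 0.998, 0.07, -0.002]
force: [0.1, -0.5, -1.4]
grip_width: 0.246
```

```bash
python3 - <<'E'
from h import *
np.set_printoptions(suppress=True,precision=2)
p,q=pose();R=Rm(q);print('tip jig',JR.T@(p+R@[107.8,-.5,-19]-JO),R[:,0])
for n in('wrist','side'):
  im=cams.capture(n);cv2.imwrite(f'pics/{n}11.png',im[:,:,::-1])
x=plane('wrist',(316.7,10),82,(p,q));print(JR.T@(x-JO))
t=cv2.imread('pics/side11.png');w=cv2.imread('pics/wrist11.png')
cv2.imwrite('pics/c20.png',np.hstack([cv2.resize(t[195:230,325:375],(500,350),interpolation=cv2.INTER_CUBIC),cv2.resize(w[0:175,240:390],(300,350))]))
s=readout.sense();print(s['time_s'],s['force'],s['grip_width'])
E
```

```text
tip jig [-57.44   0.22  82.95] [ 0.99  0.14 -0.  ]
[-57.29   0.27  82.  ]
18.45 [ 0.46  0.28 -1.  ] 0.24665538955726124
```

View pics/c20.png

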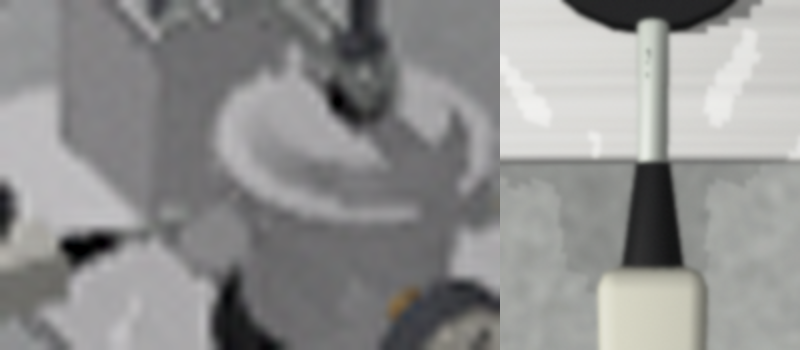

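View pics/side11.png

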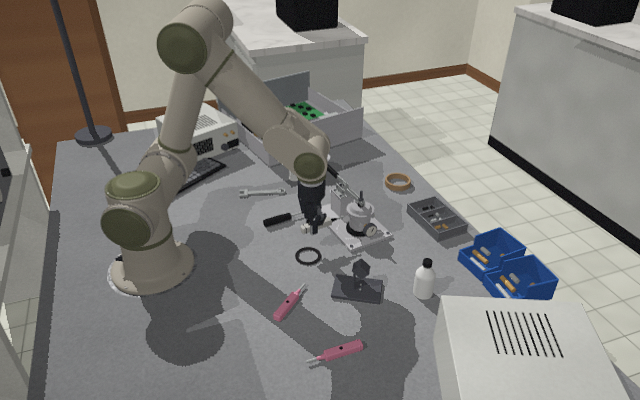

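```bash
python3 -c "
from rig import finish_job;print(finish_job())"
```

```text
the job is handed in; nothing more can be done
None
```

I shut the toggle clamp, then drew the grey pen out of its holster and turned it level. I handed the job in at about 18.5 s, still holding the pen at the lid/bowl joint.

**Clamp:** I pushed the handle down with the closed fingers until it stopped, with about 17 N on the wrist. Measured afterwards from two views, the grip lies level at 122–125 mm high (text: 127), and the foot is on the lid.

**Pen:** It is gripped at 60 N. From the arm's pose and the wrist view, the tip is on the jig's -x side, within 1 mm of the housing's centre line. It is about 82–83 mm high and 15–17 mm from the flange, and the wrist force shows no contact.

**Checks that disagreed:**
- **Side camera height:** it reads about 5 mm low, both on the seated pen and on the lid. I used the wrist view and relative comparisons instead.
- **Tip height:** before I raised the pen 1 mm, the side picture put its nozzle about 1.5 mm below the joint.
- **Final gap:** in the last side picture the tip was hard to see against the grey background, so the gap there is only roughly 17 mm.

The other things on the bench look unmoved in the last side picture, and I left both pink look-alikes alone.

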